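Hitch the modelling sled to its docking column

TASK

Push the sled that carries the clay study along its guide until its tow ball stands under the raised coupler head, press the head down until its socket is fully seated on the ball, and only then press the latch lever fully down so that the sled is locked. Press firmly but do not force anything, and leave the wooden rib and the roll of tape where they are.

Things in the scene. Friction and masses are not known exactly. Their poses are not given: they have to be found in the camera images.
- dock: Docking station fixed to the table, turned up to 0.25 rad: grey bed 160 x 365 x 10 mm, two low rails along its y axis, 64 mm apart, tops 22 mm above the table, and a steel column 182 mm high (30 x 40 mm, centred at x +82 mm). Origin on the table right under the coupler head's socket; the bed spans y -98 to +268 mm, with 8 mm high stops across the guide at its ends; z up.
- sled: Loose sled, plate 60 x 192 x 14 mm (y -60 to +132), 0.5 to 1 kg, sliding between the rails with 2 mm play each side; y as the dock's. Starts on the dock's +y side: push towards -y. Origin under the plate on the ball's axis, 10 mm above the table. Steel ball 40 mm wide on a stem: its centre is 60 to 70 mm above the origin, a height set anew each start and not reported: feel or see it.
- push_plate (a point): Middle of the outer (+y) face of the upright aluminium plate at the sled's tail, 132 mm along +y from the sled's origin and 34 mm above it (44 mm above the table). The plate is 50 mm wide, 10 mm thick and stands 12 to 56 mm above the sled's origin. A clay egg 78 mm high stands fast on the sled between plate and ball.
- socket (a point): Centre of the downward-opening socket in the coupler head; a seated ball's centre lies here. 43 mm wide inside; the mouth flares to about 56 mm and ends 16 mm below this point: it takes a ball up to about 5 mm off centre and draws the sled into line. Raised it stands 125 to 135 mm above the table, seated 70 to 80 mm.
- pad (a point): Centre of the top of the round rubber pad (36 mm diameter) on top of the coupler head, 36 mm above the socket's centre: press here to lower the head. The column rises behind it, its near face 67 mm away along the dock's +x.
- head (a joint): How far the coupler head has slid down its column from the top, m (0 to 0.075). Friction holds it wherever it is left; about 4 N on the pad slide it down. Where the mouth's edge meets an off-centre ball, it may take up to 20 N to draw the sled into line; seated on the ball it stops firmly.
- latch (a joint): Latch lever angle, rad: 0 fully raised, 1.0 fully down (shut); starts at 0 to 0.15. Its pin lies along the dock's x, 32 mm along the dock's -y from the socket's centre and 14 mm above it; shut, it points along the dock's -y. It stays where left; 3 to 7 N turn it. Its claw closes under the ball: shut too early it bars the ball. On a seated ball it goes down to a firm stop.
- latch_tip (a point): Middle of the top of the lever's thumb plate (36 x 26 mm), 68 mm out from the pin along the 20 mm wide steel lever, 7 mm off the lever's mid line. Raised, the lever stands steep, at 57 degrees, about 75 mm above the socket's centre: a push straight down only jams on it. Push its upper face outward (dock's -y) and down along the arc about the pin; shut, this point is 21 mm above the socket's centre.
- tape_roll: Bystander: roll of tape 103 mm across, 25 mm high, lying flat, origin under its middle.
- wood_rib: Bystander: flat wooden modelling rib 46 x 104 x 8 mm lying right of the dock, origin under its middle.

How it is judged:
By the outcome, as a careful person would: the job done as asked, in the order asked, and still so for the second after the job is handed in, with the robot touching nothing.
It also fails if it takes over 50 s, if anything falls off the work surface, if the arm or the gripper's body presses on something with over 40 N, if the wrist force passes 120 N, or if a joint passes its speed limit or range.

ROBOT

A 6-joint arm with a two-finger parallel gripper is mounted at the origin on the work surface; the furniture and walls round the work are solid. World frame = base frame: x ahead of the robot, y to its left, z up, the work surface at z = 0. Lengths are in mm, angles in rad, forces in N, time in s.
With the tool pointing down it reaches from about 350 to 875 mm from the base axis. Payload 4.2 kg.
Tool frame: the origin (TCP) lies midway between the tips of the shut fingers; the grasp point (between the pads) lies 19 mm behind it; y points along the fingers, x is the direction in which the jaws open and shut, and the axes are right-handed (so a half turn about y gives the same grasp; the last joint's range is limited). The gripper opens to 85 mm and grips with 20 to 120 N. Pads are 22 mm wide; open, the fingers measure 114 mm over their backs; the gripper's body (76 mm by 85 mm) begins 54 mm behind the grasp point. The pads swing forward as they close: fully open they stand 13 mm farther back than shut.
Start: joints at [-0.874, 0.385, 0.008, 0, -1.194, -0.259], TCP at [264.979, -566.026, 231.312] pointing down, gripper open.
Joint ranges: [-3.14, 3.14], [-1.21, 2.06], [-1.07, 1.41], [-3.16, 2.05], [-2.99, -0.16], [-3.1, 3.1]. Speed limits (rad/s): [2.79, 2.79, 3.14, 3.14, 3.14, 3.14].

INTERFACE

Orientations are given as a unit quaternion [x, y, z, w].
In Python, from bench import read_state, get_image, job_done gives the robot as it stands.
- The arm moves only by the tool play_rows, never from a script. Its argument "series" is a list of rows, each a list of 7 numbers: the shift along the tool's x, y, z in m, then the turn, a rotation vector about the tool's x, y, z in rad, then the finger opening in m, from 0 to 0.0854. In form: [[x, y, z, wx, wy, wz, claw], ...]. A call has 1 to 10 rows; each row shifts and turns the pose as measured when the row begins, along the tool's axes as they then stand; what a row does not reach is not made up. A row lasts 1/10 s, in which the tool goes at most 50 mm and 8.59 degrees, less where a joint would pass 70% of its speed; a pose out of reach is approached as far as the arm can. A call with a gripper value outside its range is refused whole. The fingers move at their own pace and stop on an object; the grip force is fixed at half the most. Time passes only in rows, so rows that do not move let the fingers close. It gives the time, the measured TCP pose, the force and the opening at its end, in the units of the state.
- read_state(): the state, without advancing time (a new reading comes with each control period).
- get_image(name): name is "scene" or "top" or "wrist"; returns a dict with "color" (480x640x3 uint8, red, green, blue), "intrinsics" (3x3 intrinsics, pixels), "origin" and "orientation" of the camera in the world. Camera axes: x right, y down, z forward; pixel columns grow to the right and rows downward; lengths in mm; the calibration is good to about 2 mm. A picture is of the moment at which its call begins. There is no depth.
- job_done(): hands the job in, once; it reports no verdict.
The state is a dict: "clock": time; "joints": joint angles; "joint_vel": joint speeds; "joint_efforts": joint torques, N m; "position": TCP position; "ee_rot": TCP orientation; "contact_force": force on the tool from outside, world axes, zero at the start; "wrist_torque": the same for the moment, N m; "gripper_width": finger opening in mm.
Only numpy, scipy, OpenCV 4.12 (cv2) and the standard library are available. Lean on these libraries where they do the work, as an engineer would, in place of code of your own. Each camera call takes 0.05 s, during which the arm holds its last target. There are 200 camera calls.

## Working session

There is one attempt and no reset: what is moved stays moved. The work goes in short steps, Python scripts to look and compute and a tool call to move; the robot and the scene stay as the last step left them, time stands still between calls to the robot, and variables do not carry over. Pictures are saved under pics/ and viewed, about 8 in all and at most 12, crops included, and the job is handed in when it is done.

Besides the shell and the picture viewer there is one more tool, called by a JSON object that holds its "api" and its "payload". play_rows: Moves the arm, as the interface text tells. Its arguments: {"type":"object","properties":{"series":{"type":"array","items":{"type":"array","items":{"type":"number"}}}},"required":["series"]}

```bash
mkdir -p pics; ls; python3 - <<'E'
from bench import *
import cv2
s=read_state();print(s)
for n in ("scene","top"):
    g=get_image(n);cv2.imwrite(f"pics/{n}0.png",g["color"][:,:,::-1]);print(n,g["intrinsics"],g["origin"],g["orientation"])
E
```

```text
pics
{'clock': 0.0, 'joints': array([-8.74435890e-01,  3.85549407e-01,  6.59715293e-03, -4.95165532e-04,
       -1.19401357e+00, -2.58619017e-01]), 'joint_vel': array([ 8.87822941e-04,  1.73500668e-05, -3.35419453e-04, -1.43707729e-05,
        2.12377796e-04,  3.62671594e-04]), 'joint_efforts': array([ 7.45134439e-04, -3.92290950e+01,  1.88407838e+01,  4.18637350e+00,
       -4.63003802e-03,  1.39688911e-06]), 'position': array([ 264.70236037, -565.5143812 ,  230.21526055]), 'ee_rot': array([ 0.37888055,  0.59698783, -0.59621278, -0.38024384]), 'contact_force': array([ 0.21491885, -0.9042981 , -0.38352039]), 'wrist_torque': array([-0.00487568, -0.05715439,  0.04434434]), 'gripper_width': 85.44775881252977}
scene [[521.06936138   0.         322.18348071]
 [  0.         521.06936138 244.34526986]
 [  0.           0.           1.        ]] [-54.97855431 733.35680276 589.3160553 ] [-0.28341224  0.80607063 -0.49242578  0.16566379]
top [[508.57624054   0.         311.08336063]
 [  0.         508.57624054 243.9626472 ]
 [  0.           0.           1.        ]] [432.80032945  55.35333946 993.78060396] [-0.70649058  0.70711537 -0.00407769  0.02902223]
```

View pics/top0.png

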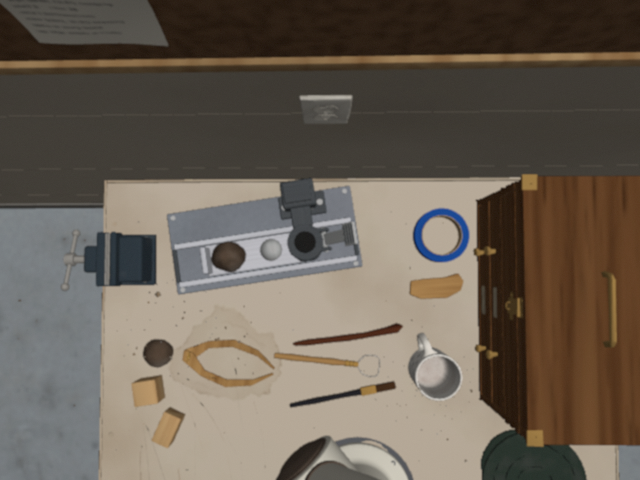

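View pics/scene0.png

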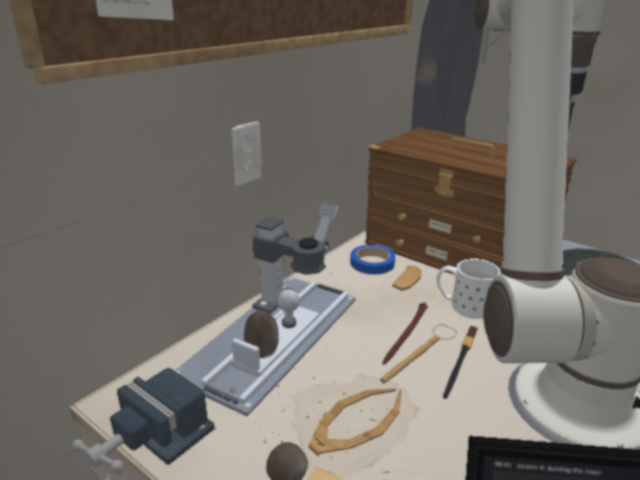

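The top view shows the dock with bed corners near (168,214), (347,186), (361,265) and (178,293), and the pad at (305,242). The ball is at (271,249), the push plate at (206,260) and the lever at (345,235). A vise stands left of the dock, ending near column 155. The scene view shows the head raised and the lever standing up. I'll enlarge the dock to get finer pixel positions.

```bash
python3 - <<'E'
import cv2
t=cv2.imread("pics/top0.png")[170:310,160:370];cv2.imwrite("pics/topc.png",cv2.resize(t,None,fx=3.8,fy=3.8,interpolation=cv2.INTER_CUBIC))
t=cv2.imread("pics/scene0.png")[190:420,170:370];cv2.imwrite("pics/scenec.png",cv2.resize(t,None,fx=2.6,fy=2.6,interpolation=cv2.INTER_CUBIC))
E
```

```text
(no output)
```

View pics/topc.png

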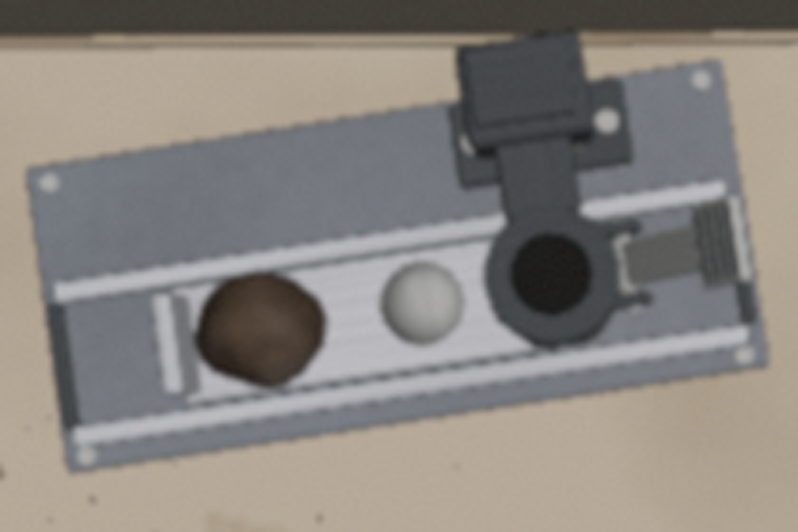

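View pics/scenec.png

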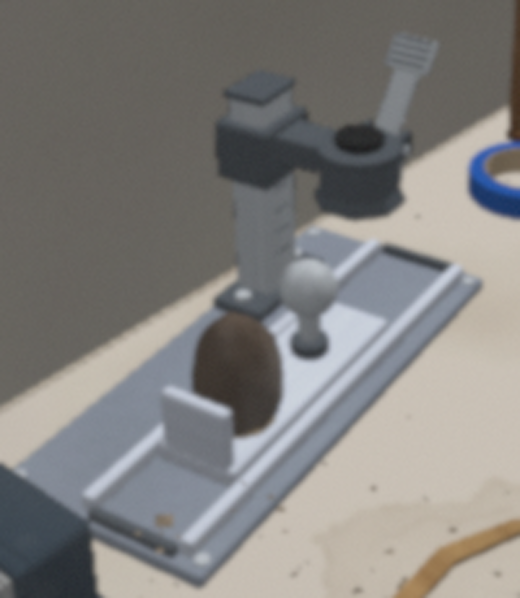

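The crops show the rail ends at about (57,292), (723,190), (75,437) and (748,335), in crop pixels. They also show the ball at (422,302), the pad at (551,273) and the plate's outer top edge from (155,296) to (172,392). In the scene crop the ball is at (310,287), the pad at (359,136) and the thumb plate at (414,50).

```bash
cat > h.py <<'E'
import numpy as np
from scipy.spatial.transform import Rotation as R
from bench import *
CAM={"scene":([521.06936138,322.18348071,244.34526986],[-54.97855431,733.35680276,589.3160553],[-0.28341224,0.80607063,-0.49242578,0.16566379]),
"top":([508.57624054,311.08336063,243.9626472],[432.80032945,55.35333946,993.78060396],[-0.70649058,0.70711537,-0.00407769,0.02902223])}
def ray(n,u,v):
    (f,cx,cy),o,q=CAM[n]; d=R.from_quat(q).apply([(u-cx)/f,(v-cy)/f,1]); return np.array(o),d/np.linalg.norm(d)
def plane(n,u,v,z):
    o,d=ray(n,u,v); return o+d*(z-o[2])/d[2]
def tri(a,b):
    (o,d),(p,e)=ray("top",*a),ray("scene",*b)
    t=np.linalg.lstsq(np.c_[d,-e],p-o,rcond=None)[0]; x,y=o+t[0]*d,p+t[1]*e
    return (x+y)/2,np.linalg.norm(x-y)
T=lambda x,y:(160+x/3.8-.37,170+y/3.8-.37)
S=lambda x,y:(170+x/2.6-.3,190+y/2.6-.3)
E
python3 - <<'E'
from h import *
np.set_printoptions(precision=1,suppress=True)
r=[plane("top",*T(*p),22)[:2] for p in [(57,292),(723,190),(75,437),(748,335)]]
print("rails",r); ax=r[0]+r[2]-r[1]-r[3]; print("yaw of dock y",np.degrees(np.arctan2(ax[1],ax[0]))-90)
b=[plane("top",*T(*p),10)[:2] for p in [(27,170),(718,62),(768,365),(70,472)]];print("bed",b)
for n,a,c in [("ball",(422,302),(310,287)),("pad",(551,273),(359,136)),("tip",(713,243),(414,50)),("platetop",(161,344),(198,400))]:
    print(n,*tri(T(*a),S(*c)))
print([plane("top",*T(*p),66) for p in [(155,296),(172,392)]])
print(plane("top",*(155,232),110),plane("top",*(155,287),110))
s=read_state();print(R.from_quat(s["ee_rot"]).as_matrix())
E
```

```text
rails [array([474. , 353.4]), array([524.8,  15.4]), array([400.4, 343.3]), array([451.8,   3.1])]
yaw of dock y 8.574546705027387
bed [array([537.6, 373.6]), array([591.7,  17.2]), array([436.9,  -7.6]), array([382.2, 349.2])]
ball [466.  160.4  77.3] 1.5428596033689777
pad [475.8  95.2 163.7] 0.06179595523012456
tip [484.5  25.9 202.6] 3.547400686962416
platetop [445.7 287.1  68.7] 2.8971601748060682
[array([470.1, 292. ,  66. ]), array([423.7, 283.2,  66. ])]
[495.8 361.7 110. ] [399.2 360.3 110. ]
[[-0.4 -0.  -0.9]
 [ 0.9  0.  -0.4]
 [ 0.  -1.   0. ]]
```

```bash
cat >> h.py <<'E'
np.set_printoptions(precision=4,suppress=True)
YAW=np.radians(8.57); X=np.array([np.cos(YAW),np.sin(YAW),0]); Y=np.array([-np.sin(YAW),np.cos(YAW),0])
O=484.6*X+23.4*Y
def W(x,y,z): return O+x*X+y*Y+np.array([0,0,z])
def st(*tgt):
    s=read_state(); M=R.from_quat(s["ee_rot"]); p=s["position"]; d=p-O
    print("t",round(s["clock"],2),"dock",np.array([d@X,d@Y,d[2]]),"F",s["contact_force"],"w",round(s["gripper_width"],1),"J",s["joints"])
    D=R.from_matrix(np.c_[Y,[0,0,-1],-X]); print("turn to align",(M.inv()*D).as_rotvec())
    for t in tgt: print("shift m",M.inv().apply(t-p)/1000); p=t
E
python3 - <<'E'
from h import *
st(np.array([265,-566,380.]),np.array([480,-200,380.]),W(0,240,250))
for a,b in [((155,232),(155,375)),((155,287),(205,400))]: print(tri(a,b))
E
```

```text
t 0.1 dock [-307.0907 -622.1019  230.3151] F [ 0.276  -0.3191 -0.1465] w 85.1 J [-0.8744  0.3855  0.0067 -0.0005 -1.194  -0.2586]
turn to align [-0.0004  0.2881  0.002 ]
shift m [-0.0002 -0.1497 -0.    ]
shift m [ 0.2404  0.0005 -0.3498]
shift m [ 0.4992  0.131  -0.1895]
(array([510.3021, 396.7661,  40.621 ]), np.float64(27.88288321050891))
(array([405.2031, 389.8917,  49.5455]), np.float64(23.555535971050034))
```

{"api": "play_rows", "payload": {"series": [[0,-0.05,0,0,0,0,0],[0,-0.05,0,0,0,0,0],[0,-0.05,0,0,0,0,0]]}}

```text
clock: 0.4
position: [263.1, -562.3, 372.0]
ee_rot: [0.371, 0.601, -0.592, -0.389]
contact_force: [0.2, -1.2, 0.5]
gripper_width: 43.9
```

{"api": "play_rows", "payload": {"series": [[0.027,0,-0.039,0,0,0,0],[0.027,0,-0.039,0,0,0,0],[0.027,0,-0.039,0,0,0,0],[0.027,0,-0.039,0,0,0,0],[0.027,0,-0.039,0,0,0,0],[0.027,0,-0.039,0,0,0,0],[0.027,0,-0.039,0,0,0,0],[0.027,0,-0.039,0,0,0,0],[0.027,0,-0.039,0,0.14,0,0],[0,0,0,0,0.14,0,0]]}}

```text
clock: 1.4
position: [485.7, -185.9, 380.3]
ee_rot: [0.456, 0.538, -0.534, -0.467]
contact_force: [1.3, -0.2, -0.2]
gripper_width: 0.3
```

```bash
python3 -c "
from h import *
st(W(0,243,250))"
```

```text
t 1.4 dock [ -32.0443 -279.559   380.3368] F [ 1.2603 -0.2222 -0.1649] w 0.3 J [-0.062   0.1411  0.0472 -0.0148 -1.4867 -1.3587]
turn to align [-0.0065 -0.0008  0.0164]
shift m [ 0.5204  0.1387 -0.0325]
```

{"api": "play_rows", "payload": {"series": [[0.05,0,-0.003,0,0,0,0],[0.05,0,-0.003,0,0,0,0],[0.05,0,-0.003,0,0,0,0],[0.05,0,-0.003,0,0,0,0],[0.05,0,-0.003,0,0,0,0],[0.05,0,-0.003,0,0,0,0],[0.05,0,-0.003,0,0,0,0],[0.05,0.03,-0.003,0,0,0,0],[0.05,0.03,-0.003,0,0,0,0],[0.05,0.03,-0.003,0,0,0,0]]}}

```text
clock: 2.4
position: [443.2, 291.8, 310.4]
ee_rot: [0.456, 0.537, -0.531, -0.471]
contact_force: [1.1, -0.4, 0.6]
gripper_width: 0.1
```

```bash
python3 -c "
from h import *
st(W(0,247,90),W(0,247,42))"
```

```text
t 2.4 dock [ -2.8843 199.0728 310.3749] F [ 1.0763 -0.4477  0.5756] w 0.1 J [ 0.876   0.1735 -0.0799 -0.0213 -1.3078 -2.3002]
turn to align [-0.0065 -0.0084  0.0218]
shift m [ 0.0432  0.2213 -0.0039]
shift m [-0.001   0.048  -0.0003]
```

{"api": "play_rows", "payload": {"series": [[0.043,0,-0.003,-0.006,-0.008,0.02,0],[0,0.05,0,0,0,0,0],[0,0.05,0,0,0,0,0],[0,0.05,0,0,0,0,0],[0,0.03,0,0,0,0,0],[0,0,0,0,0,0,0]]}}

```text
clock: 3.0
position: [435.5, 340.9, 124.8]
ee_rot: [-0.458, -0.535, 0.541, 0.46]
contact_force: [-0.3, -0.5, 0.4]
gripper_width: -0.2
```

```bash
python3 -c "
from h import *
import cv2
st(W(0,247,90),W(0,247,42))
g=get_image('top')['color'][:,:,::-1];cv2.imwrite('pics/t2.png',cv2.resize(g[150:330,110:370],None,fx=3,fy=3,interpolation=2))"
```

```text
t 3.0 dock [ -3.2026 248.8164 124.7655] F [-0.3059 -0.5129  0.4436] w -0.2 J [ 0.9559  0.3692 -0.3089 -0.0032 -0.9006 -2.3673]
turn to align [-0.0072  0.0079 -0.0039]
shift m [-0.0017  0.0347 -0.0034]
shift m [ 0.0002  0.048  -0.0003]
```

View pics/t2.png

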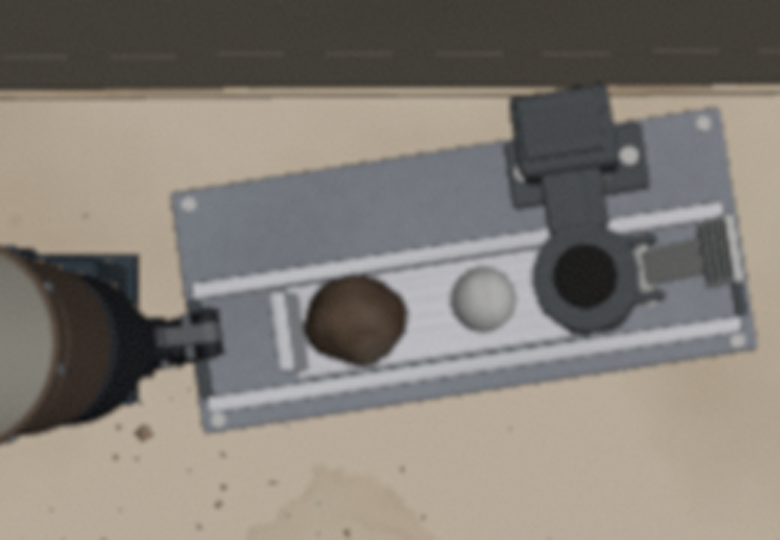

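The shut fingers hang at about (195,335) in the crop, clear of the plate at (283,330) and in line with it, above the vise side. Descending.

{"api": "play_rows", "payload": {"series": [[-0.003,0.03,-0.003,-0.007,0.008,-0.004,0],[0,0.03,0,0,0,0,0],[0,0.022,0,0,0,0,0],[0,0,0,0,0,0,0]]}}

```text
clock: 3.45
position: [446.2, 345.7, 52.7]
ee_rot: [0.461, 0.545, -0.528, -0.46]
contact_force: [-0.3, 0.7, -0.2]
gripper_width: 0.1
```

{"api": "play_rows", "payload": {"series": [[-0.005,0,0,0,0,0,0],[-0.005,0,0,0,0,0,0]]}}

```text
clock: 3.65
position: [450.0, 338.1, 56.9]
ee_rot: [0.461, 0.548, -0.526, -0.459]
contact_force: [-0.6, -0.2, 0.4]
gripper_width: 0.1
```

```bash
python3 -c "
from h import *
st(W(0,220+14,42))"
```

```text
t 3.65 dock [ 10.803  243.8612  56.8862] F [-0.6396 -0.1697  0.3863] w 0.1 J [ 0.9345  0.4549 -0.3859  0.0065 -0.6994 -2.3566]
turn to align [0.0246 0.004  0.0186]
shift m [-0.0101  0.0144  0.0112]
```

{"api": "play_rows", "payload": {"series": [[0,0,0,0,0,0,0],[0,0,0,0,0,0,0]]}}

```text
clock: 3.85
position: [451.5, 338.7, 60.4]
ee_rot: [0.461, 0.55, -0.524, -0.46]
contact_force: [0.5, 0.3, -0.3]
gripper_width: 0.0
```

```bash
python3 -c "
from h import *
import cv2
st(W(0,220+14,42)); print(read_state()['joint_efforts'],read_state()['joint_vel'])
g=get_image('scene')['color'][:,:,::-1];cv2.imwrite('pics/s2.png',g[150:480,0:500])"
```

```text
t 3.85 dock [ 12.3338 244.2137  60.3861] F [ 0.5363  0.2939 -0.2563] w 0.0 J [ 0.9331  0.4497 -0.3836  0.007  -0.7008 -2.3562]
turn to align [0.0292 0.0034 0.0226]
shift m [-0.0106  0.0178  0.0129]
[ -0.0356 -37.1751  13.6724   3.0258   0.0688   0.0017] [-0.0073 -0.0211  0.0078  0.0018 -0.0059  0.0042]
```

View pics/s2.png

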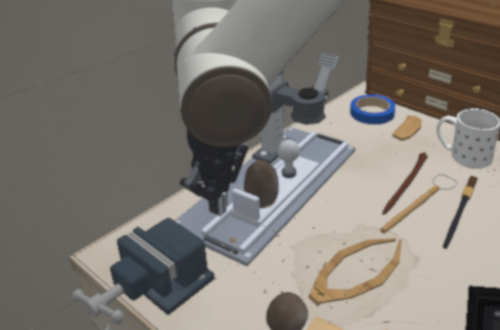

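The picture shows the fingers standing between the plate and the vise, touching nothing. The pose drifts a few mm per call, so I'll correct it and watch.

{"api": "play_rows", "payload": {"series": [[0.001,0.01,0.006,0.029,0.003,0.022,0],[0,0.008,0.006,0,0,0,0]]}}

```text
clock: 4.1
position: [440.5, 339.4, 43.3]
ee_rot: [0.461, 0.537, -0.535, -0.461]
contact_force: [-0.2, -0.6, -0.3]
gripper_width: -0.1
```

```bash
python3 -c "
from h import *
st(W(0,220+14,42)); print(read_state()['joint_efforts'],read_state()['joint_vel'])"
```

```text
t 4.1 dock [  1.5565 246.5468  43.3252] F [-0.2478 -0.5738 -0.3356] w -0.1 J [ 0.9478  0.4761 -0.3911 -0.0004 -0.7006 -2.3689]
turn to align [ 0.0019 -0.0002  0.0024]
shift m [-0.0126  0.0013  0.0016]
[ -0.5595 -38.5268  13.6953   2.9382  -0.2975   0.0717] [ 0.0817  0.0257 -0.2344 -0.0043  0.2647 -0.087 ]
```

{"api": "play_rows", "payload": {"series": [[-0.006,0,0.001,0,0,0,0],[-0.006,0,0,0,0,0,0],[-0.006,0,0,0,0,0,0]]}}

```text
clock: 4.4
position: [440.0, 319.7, 40.6]
ee_rot: [-0.461, -0.535, 0.537, 0.461]
contact_force: [0.6, 0.2, -0.2]
gripper_width: -0.3
```

```bash
python3 -c "
from h import *
st(W(0,155+14,42))"
```

```text
t 4.4 dock [ -1.8763 227.1656  40.5674] F [ 0.6155  0.1804 -0.1808] w -0.3 J [ 0.9262  0.4667 -0.4193 -0.0011 -0.6878 -2.3447]
turn to align [-0.0027  0.0018 -0.0016]
shift m [-0.0582 -0.0013 -0.0018]
```

{"api": "play_rows", "payload": {"series": [[-0.005,0,-0.002,0,0,0,0],[-0.005,0,0,0,0,0,0]]}}

```text
clock: 4.6
position: [443.8, 308.8, 40.6]
ee_rot: [-0.461, -0.535, 0.537, 0.461]
contact_force: [0.3, 0.7, 0.8]
gripper_width: -0.1
```

{"api": "play_rows", "payload": {"series": [[-0.006,0,0,0,0,0,0],[-0.006,0,0,0,0,0,0],[-0.006,0,0,0,0,0,0],[-0.006,0,0,0,0,0,0]]}}

```text
clock: 5.0
position: [448.9, 285.0, 41.2]
ee_rot: [0.461, 0.537, -0.535, -0.461]
contact_force: [-0.3, 2.5, -1.9]
gripper_width: -0.1
```

```bash
cat > ball.py <<'E'
from h import *
import cv2,sys
st(W(0,155+14,42))
g=get_image('top')['color'][:,:,::-1];n=sys.argv[1];cv2.imwrite(f'pics/{n}.png',cv2.resize(g[190:310,180:370],None,fx=4,fy=4,interpolation=2))
hsv=cv2.cvtColor(g,cv2.COLOR_BGR2HSV)
E
python3 ball.py t3
```

```text
t 5.0 dock [  1.736  191.5716  41.171 ] F [-0.2669  2.4786 -1.8604] w -0.1 J [ 0.8702  0.4482 -0.4526 -0.0021 -0.6673 -2.2889]
turn to align [0.0011 0.0008 0.0028]
shift m [-0.0226 -0.0009  0.0018]
```

View pics/t3.png

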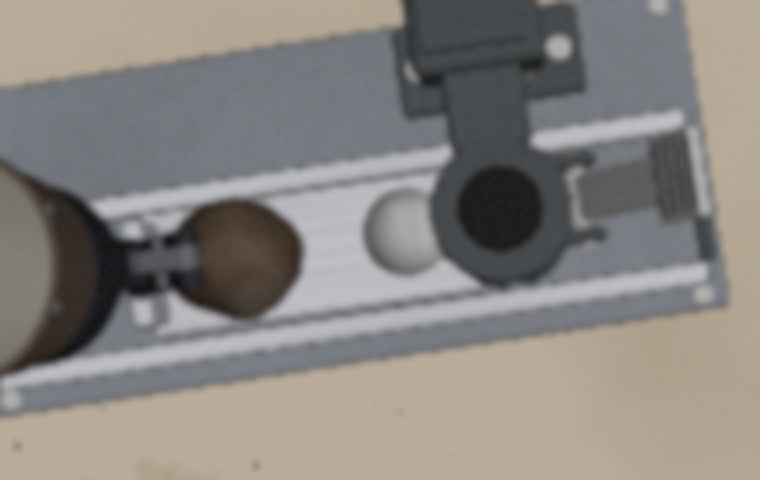

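The fingers now push the plate. The ball's centre is at about (408,232) in the crop.

```bash
python3 -c "
from h import *
for p in [T(422,302),(180+408/4-.4,190+232/4-.4)]:
  d=plane('top',*p,76)-O; print(d@X,d@Y)
d=plane('top',*T(551,273),164)-O; print('pad',d@X,d@Y)"
```

```text
0.8136124091065691 66.26849661633617
0.5266272772843626 46.260537769677875
pad 0.07647284253948948 -0.15905990419477636
```

{"api": "play_rows", "payload": {"series": [[-0.006,0,0.002,0,0,0,0],[-0.006,0,0,0,0,0,0],[-0.006,0,0,0,0,0,0],[-0.006,0,0,0,0,0,0],[-0.006,0,0,0,0,0,0],[-0.005,0,0,0,0,0,0],[-0.003,0,0,0,0,0,0]]}}

```text
clock: 5.75
position: [453.0, 243.6, 41.4]
ee_rot: [0.461, 0.537, -0.535, -0.462]
contact_force: [-0.3, 2.2, -0.3]
gripper_width: 0.3
```

```bash
python3 -c "
from h import *
st(W(0,145.3,42))"
```

```text
t 5.75 dock [ -0.3387 149.9252  41.3692] F [-0.2925  2.2044 -0.3148] w 0.3 J [ 0.8083  0.4255 -0.4955 -0.0025 -0.6466 -2.2268]
turn to align [0.0017 0.0007 0.0032]
shift m [-0.0046 -0.0006 -0.0003]
```

{"api": "play_rows", "payload": {"series": [[-0.003,0,0,0,0,0,0],[-0.0015,0,0,0,0,0,0],[0,0,0,0,0,0,0]]}}

```text
clock: 6.05
position: [453.8, 238.2, 41.4]
ee_rot: [0.461, 0.537, -0.535, -0.462]
contact_force: [-1.0, 1.9, -1.6]
gripper_width: 0.2
```

```bash
python3 -c "
from h import *
import cv2
st(W(0,145.3,42))
g=get_image('scene')['color'][:,:,::-1];cv2.imwrite('pics/s3.png',g)
cv2.imwrite('pics/s3c.png',cv2.resize(g[190:360,220:380],None,fx=3.5,fy=3.5,interpolation=2))"
```

```text
t 6.05 dock [ -0.3403 144.5378  41.3603] F [-1.0291  1.9248 -1.6459] w 0.2 J [ 0.7995  0.4233 -0.4997 -0.0025 -0.6448 -2.2186]
turn to align [0.0015 0.0002 0.003 ]
shift m [ 0.0008 -0.0006 -0.0003]
```

View pics/s3c.png

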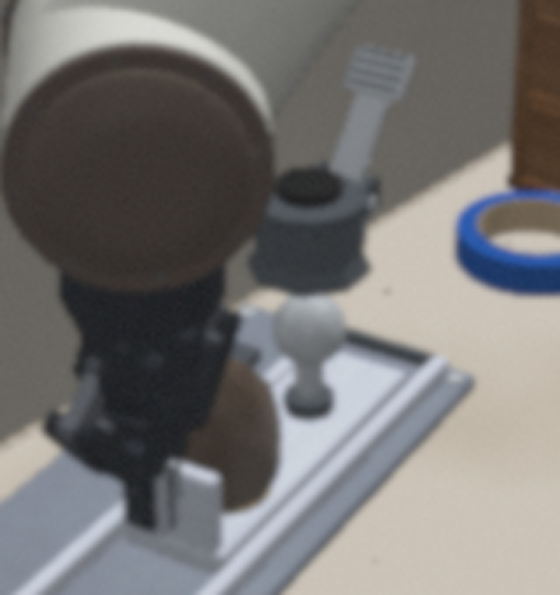

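The ball's centre is at (309,331) in the crop and the pad at (309,186), so the ball stands under the head. I'll check this with numbers while backing off and rising.

{"api": "play_rows", "payload": {"series": [[0.02,0,0,0,0,0,0],[0.03,-0.03,0,0,0,0,0],[0.01,-0.05,0,0,0,0,0],[0,-0.05,0,0,0,0,0],[0,-0.05,0,0,0,0,0]]}}

```text
clock: 6.6
position: [440.2, 292.7, 217.7]
ee_rot: [-0.462, -0.525, 0.546, 0.462]
contact_force: [1.1, 1.3, 0.4]
gripper_width: 0.1
```

```bash
python3 -c "
from h import *
for p,z in [((307.9,284.2),76),((307.9,242.8),164)]:
  d=plane('scene',*p,z)-O; print(d@X,d@Y)
st(W(0,60,245),W(0,0,200))"
```

```text
-0.8564357765718266 0.9820702719767389
-2.0924696322255434 2.93065947815495
t 6.6 dock [ -5.7403 200.4339 217.6635] F [1.0726 1.2833 0.3905] w 0.1 J [ 0.8932  0.246  -0.2293 -0.0014 -1.1241 -2.316 ]
turn to align [-0.0219 -0.0022 -0.0185]
shift m [-0.1409 -0.0249 -0.0055]
shift m [-0.0592  0.0461 -0.0011]
```

{"api": "play_rows", "payload": {"series": [[-0.03,-0.025,-0.003,-0.022,-0.002,-0.018,0],[-0.045,0,0,0,0,0,0],[-0.045,0,0,0,0,0,0],[-0.045,0,0,0,0,0,0],[-0.035,0.01,0,0,0,0,0],[0,0,0,0,0,0,0]]}}

```text
clock: 7.2
position: [475.4, 90.0, 243.2]
ee_rot: [0.462, 0.541, -0.533, -0.458]
contact_force: [-0.0, 0.8, -0.4]
gripper_width: -0.2
```

```bash
python3 -c "
from h import *
st(W(-3,0,185))"
```

```text
t 7.2 dock [ -1.1331  -5.2894 243.1685] F [-0.0177  0.7602 -0.4014] w -0.2 J [ 0.5247  0.1264 -0.3155  0.0018 -1.1159 -1.9407]
turn to align [0.0127 0.006  0.0032]
shift m [0.0051 0.0582 0.0026]
```

{"api": "play_rows", "payload": {"series": [[0.004,0.02,0.002,0.012,0.006,0.003,0],[0,0.02,0,0,0,0,0],[0,0.015,0,0,0,0,0],[0,0,0,0,0,0,0]]}}

```text
clock: 7.6
position: [471.7, 91.1, 187.3]
ee_rot: [-0.462, -0.534, 0.536, 0.462]
contact_force: [0.4, 0.1, -0.5]
gripper_width: 0.0
```

```bash
python3 -c "
from h import *
st(W(-3,0,164))"
```

```text
t 7.6 dock [ -4.6168  -3.6139 187.2702] F [ 0.361   0.0926 -0.4784] w 0.0 J [ 0.5309  0.1799 -0.4016  0.0019 -0.9921 -1.9568]
turn to align [-0.002  -0.0036 -0.0025]
shift m [ 0.0037  0.0233 -0.0017]
```

{"api": "play_rows", "payload": {"series": [[0.003,0.007,-0.001,0,0,0,0],[0,0.007,0,0,0,0,0],[0,0.006,0,0,0,0,0],[0,0.005,0,0,0,0,0],[0,0.005,0,0,0,0,0],[0,0.005,0,0,0,0,0]]}}

```text
clock: 8.2
position: [473.4, 95.5, 153.3]
ee_rot: [-0.463, -0.536, 0.536, 0.46]
contact_force: [-1.4, -0.5, 3.9]
gripper_width: -0.1
```

```bash
python3 -c "
from h import *
st(W(-3,0,113))"
```

```text
t 8.2 dock [ -2.2828   0.4915 153.3161] F [-1.3701 -0.487   3.9382] w -0.1 J [ 0.5384  0.2207 -0.4473  0.0041 -0.9022 -1.9632]
turn to align [ 0.0017 -0.001  -0.0028]
shift m [-0.0004  0.0403  0.0008]
```

{"api": "play_rows", "payload": {"series": [[0,0.005,0,0,0,0,0],[0,0.005,0,0,0,0,0],[0,0.005,0,0,0,0,0],[0,0.005,0,0,0,0,0],[0,0.004,0,0,0,0,0]]}}

```text
clock: 8.7
position: [473.4, 95.5, 127.9]
ee_rot: [0.463, 0.536, -0.536, -0.46]
contact_force: [-2.3, 0.4, 3.8]
gripper_width: -0.1
```

{"api": "play_rows", "payload": {"series": [[0,0.003,0,0,0,0,0],[0,0.003,0,0,0,0,0],[0,0.003,0,0,0,0,0]]}}

```text
clock: 9.0
position: [473.3, 95.5, 117.8]
ee_rot: [-0.463, -0.536, 0.536, 0.46]
contact_force: [-1.4, 0.5, 2.8]
gripper_width: 0.1
```

{"api": "play_rows", "payload": {"series": [[0,0.003,0,0,0,0,0],[0,0.002,0,0,0,0,0]]}}

```text
clock: 9.2
position: [473.4, 95.5, 112.2]
ee_rot: [-0.463, -0.536, 0.536, 0.46]
contact_force: [-2.1, -0.1, 4.3]
gripper_width: -0.1
```

{"api": "play_rows", "payload": {"series": [[0,0.002,0,0,0,0,0],[0,0.002,0,0,0,0,0]]}}

```text
clock: 9.4
position: [473.4, 95.5, 110.4]
ee_rot: [-0.462, -0.536, 0.537, 0.46]
contact_force: [-10.8, 1.9, 26.9]
gripper_width: -0.3
```

{"api": "play_rows", "payload": {"series": [[0,0.002,0,0,0,0,0],[0,0.002,0,0,0,0,0]]}}

```text
clock: 9.6
position: [473.4, 95.5, 110.5]
ee_rot: [-0.462, -0.536, 0.537, 0.459]
contact_force: [-7.2, -0.1, 16.7]
gripper_width: -0.6
```

{"api": "play_rows", "payload": {"series": [[0,0.003,0,0,0,0,0],[0,0.003,0,0,0,0,0]]}}

```text
clock: 9.8
position: [473.4, 95.5, 110.4]
ee_rot: [-0.462, -0.536, 0.538, 0.458]
contact_force: [-10.8, 1.5, 25.3]
gripper_width: 0.1
```

{"api": "play_rows", "payload": {"series": [[0,-0.02,0,0,0,0,0],[0,-0.03,0,0,0,0,0],[0,-0.05,0,0,0,0,0]]}}

```text
clock: 10.1
position: [469.5, 94.5, 207.0]
ee_rot: [-0.461, -0.532, 0.542, 0.46]
contact_force: [0.9, 1.3, 0.2]
gripper_width: 0.3
```

```bash
python3 -c "
from h import *
import cv2
st()
# lever geometry, socket z=74.4: tip at angle a above horizontal
for a in (57,45,30,15,0):
  a=np.radians(a); print(np.degrees(a),'y',-32-68*np.cos(a)+7*np.sin(a),'z',74.4+14+68*np.sin(a)+7*np.cos(a))
g=get_image('scene')['color'][:,:,::-1]
cv2.imwrite('pics/s4c.png',cv2.resize(g[190:360,220:380],None,fx=3.5,fy=3.5,interpolation=2))"
```

```text
t 10.1 dock [ -6.2409   0.1113 206.9962] F [0.8946 1.3238 0.1906] w 0.3 J [ 0.5422  0.1616 -0.3712  0.0059 -1.0506 -1.9628]
turn to align [-0.0097  0.0036 -0.0095]
57.00000000000001 y -63.16476040540388 z 149.24207186539405
45.0 y -75.1335136523794 z 141.43300858899107
29.999999999999996 y -87.38972745734183 z 128.4621778264911
14.999999999999998 y -95.871222871939 z 112.76117585099489
0.0 y -100.0 z 95.4
```

View pics/s4c.png

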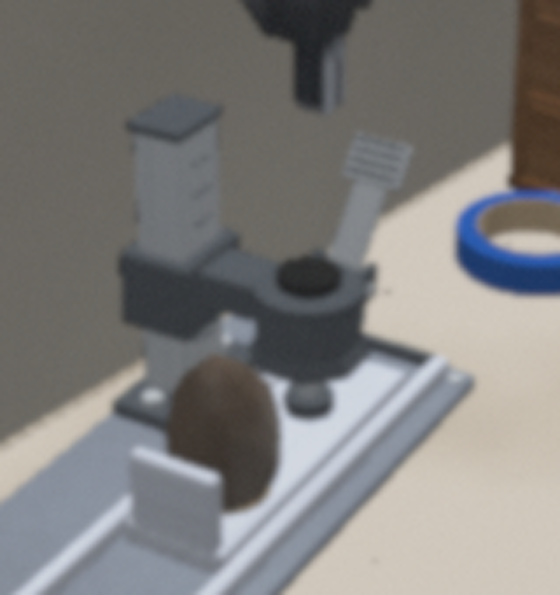

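The head is down over the ball, with the pad at (309,275), only the stem visible and the lever still raised. Now the lever.

{"api": "play_rows", "payload": {"series": [[-0.015,0,-0.006,-0.01,0.004,-0.009,0],[-0.015,0.02,0,0,0,0,0],[0,0.02,0,0,0,0,0],[0,0.015,0,0,0,0,0],[0,0,0,0,0,0,0]]}}

```text
clock: 10.65
position: [492.6, 68.9, 165.2]
ee_rot: [0.467, 0.549, -0.524, -0.454]
contact_force: [-0.0, -0.0, -0.3]
gripper_width: -0.1
```

```bash
cat > arc.py <<'E'
from h import *
st()
s=62
for a in range(60,-6,-5):
  a=np.radians(a); print(round(np.degrees(a)),'TCP y',round(-32-s*np.cos(a)+7*np.sin(a)+13,1),'z',round(88.4+s*np.sin(a)+7*np.cos(a),1))
E
python3 arc.py
```

```text
t 10.65 dock [ 12.8053 -28.7256 165.1569] F [-0.041  -0.0363 -0.2732] w -0.1 J [ 0.4689  0.2128 -0.4242  0.006  -0.8946 -1.8912]
turn to align [0.0386 0.0025 0.0078]
60 TCP y -43.9 z 145.6
55 TCP y -48.8 z 143.2
50 TCP y -53.5 z 140.4
45 TCP y -57.9 z 137.2
40 TCP y -62.0 z 133.6
35 TCP y -65.8 z 129.7
30 TCP y -69.2 z 125.5
25 TCP y -72.2 z 120.9
20 TCP y -74.9 z 116.2
15 TCP y -77.1 z 111.2
10 TCP y -78.8 z 106.1
5 TCP y -80.2 z 100.8
0 TCP y -81.0 z 95.4
-5 TCP y -81.4 z 90.0
```

{"api": "play_rows", "payload": {"series": [[-0.001,0.008,0.006,0.038,0.002,0.008,0],[-0.001,0.006,0.005,0,0,0,0],[0,0.003,0,0,0,0,0]]}}

```text
clock: 10.95
position: [482.8, 65.5, 147.6]
ee_rot: [-0.461, -0.536, 0.536, 0.461]
contact_force: [-0.5, 0.4, 0.2]
gripper_width: 0.1
```

```bash
python3 -c "
from h import *
st(W(0,-38,146))"
```

```text
t 10.95 dock [  2.5378 -30.578  147.5662] F [-0.5137  0.3745  0.1585] w 0.1 J [ 0.4694  0.2355 -0.4431  0.0007 -0.8925 -1.8903]
turn to align [ 0.      0.0008 -0.0006]
shift m [-0.0074  0.0016  0.0025]
```

Now outward along the arc.

{"api": "play_rows", "payload": {"series": [[-0.005,0.001,0.002,0,0,0,0],[-0.005,0.001,0,0,0,0,0],[-0.005,0.001,0,0,0,0,0],[-0.004,0.002,0,0,0,0,0]]}}

```text
clock: 11.35
position: [484.2, 45.6, 143.2]
ee_rot: [0.461, 0.537, -0.536, -0.46]
contact_force: [-0.4, -0.3, 0.5]
gripper_width: -0.2
```

```bash
python3 -c "
from h import *
st(W(0,-58,137))"
```

```text
t 11.35 dock [  1.0269 -50.443  143.1728] F [-0.3901 -0.2653  0.4616] w -0.2 J [ 0.4293  0.2384 -0.4526  0.0013 -0.8774 -1.849 ]
turn to align [ 0.0026  0.0024 -0.0003]
shift m [-0.0076  0.0062  0.0011]
```

{"api": "play_rows", "payload": {"series": [[-0.004,0.003,0.001,0,0,0,0],[-0.004,0.003,0,0,0,0,0],[-0.004,0.003,0,0,0,0,0]]}}

```text
clock: 11.65
position: [485.5, 32.6, 134.2]
ee_rot: [0.462, 0.538, -0.535, -0.46]
contact_force: [-1.8, 1.9, 1.5]
gripper_width: 0.2
```

```bash
python3 -c "
from h import *
st(W(0,-62,133.6))"
```

```text
t 11.65 dock [  0.3294 -63.4634 134.2187] F [-1.8369  1.8601  1.5416] w 0.2 J [ 0.402   0.2494 -0.4644  0.0005 -0.8528 -1.822 ]
turn to align [0.0041 0.0016 0.0007]
shift m [0.0015 0.0006 0.0003]
```

{"api": "play_rows", "payload": {"series": [[-0.0038,0.004,0,0,0,0,0],[-0.0034,0.0043,0,0,0,0,0],[-0.003,0.0046,0,0,0,0,0],[-0.0027,0.0048,0,0,0,0,0]]}}

```text
clock: 12.05
position: [487.8, 18.2, 116.3]
ee_rot: [0.462, 0.538, -0.535, -0.46]
contact_force: [-1.6, 0.3, 3.2]
gripper_width: -0.1
```

```bash
python3 -c "
from h import *
st(W(0,-74.9,116.2))"
```

```text
t 12.05 dock [  0.4346 -78.0739 116.2674] F [-1.6     0.3124  3.1739] w -0.1 J [ 0.3717  0.2757 -0.4838  0.0018 -0.8073 -1.792 ]
turn to align [ 0.0043  0.0022 -0.0004]
shift m [0.0032 0.0001 0.0004]
```

{"api": "play_rows", "payload": {"series": [[-0.001,0.005,0,0,0,0,0],[-0.001,0.005,0,0,0,0,0],[0,0.004,0,0,0,0,0],[0,0.003,0,0,0,0,0]]}}

```text
clock: 12.45
position: [489.1, 14.8, 97.8]
ee_rot: [0.462, 0.537, -0.536, -0.459]
contact_force: [0.1, -2.6, 3.6]
gripper_width: 0.2
```

{"api": "play_rows", "payload": {"series": [[0,0.002,0,0,0,0,0],[0,0.002,0,0,0,0,0]]}}

```text
clock: 12.65
position: [489.7, 15.2, 93.7]
ee_rot: [0.463, 0.538, -0.535, -0.458]
contact_force: [-0.0, 4.2, 2.0]
gripper_width: -0.1
```

{"api": "play_rows", "payload": {"series": [[0,0.002,0,0,0,0,0],[0,0.002,0,0,0,0,0]]}}

```text
clock: 12.85
position: [490.0, 15.4, 92.6]
ee_rot: [0.462, 0.538, -0.536, -0.458]
contact_force: [-7.9, -0.2, 24.1]
gripper_width: 0.1
```

{"api": "play_rows", "payload": {"series": [[0,0.003,0,0,0,0,0],[0,0.003,0,0,0,0,0]]}}

```text
clock: 13.05
position: [490.0, 15.4, 92.4]
ee_rot: [0.462, 0.538, -0.537, -0.456]
contact_force: [-9.6, -0.2, 26.8]
gripper_width: -0.2
```

{"api": "play_rows", "payload": {"series": [[0.001,-0.01,0,0,0,0,0],[0,-0.03,0,0,0,0,0],[0,-0.04,0,0,0,0,0],[0,-0.04,0,0,0,0,0],[0,-0.04,0,0,0,0,0],[0,0,0,0,0,0,0]]}}

```text
clock: 13.65
position: [487.1, 19.5, 255.2]
ee_rot: [0.46, 0.538, -0.537, -0.458]
contact_force: [0.0, 1.3, 0.4]
gripper_width: -0.0
```

```bash
python3 -c "
from h import *
import cv2
st()
a=get_image('scene')['color'][:,:,::-1][190:360,220:380];b=get_image('top')['color'][:,:,::-1][190:310,180:370]
cv2.imwrite('pics/end.png',np.hstack([cv2.resize(a,(376,400),interpolation=2),cv2.resize(b,(420,400*0+265),interpolation=2,dst=None) if 0 else cv2.copyMakeBorder(cv2.resize(b,(420,265),interpolation=2),0,135,0,0,0)]))"
```

```text
t 13.65 dock [ -0.0759 -76.7466 255.1519] F [0.0167 1.3192 0.4305] w -0.0 J [ 0.3748  0.129  -0.2811  0.0015 -1.1581 -1.7884]
turn to align [ 0.0029  0.0082 -0.0007]
```

View pics/end.png

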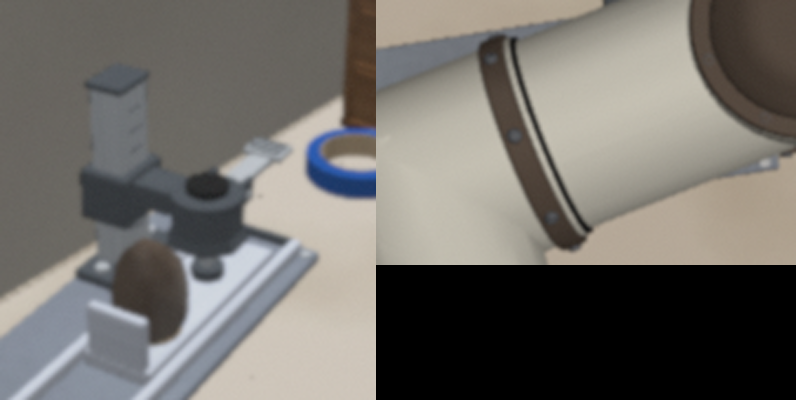

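The lever is down, with the thumb plate at about (267,150) in the left half. I'll compare that with the expected shut position.

```bash
python3 -c "
from h import *
for u,v in [(267,150)]:
  d=plane('scene',220+u/2.35-.3,190+v/2.35-.3,95)-O; print(d@X,d@Y)
def proj(p):
  (f,cx,cy),o,q=CAM['scene']; c=R.from_quat(q).inv().apply(p-np.array(o)); return ((f*c[0]/c[2]+cx-220+.3)*2.35,(f*c[1]/c[2]+cy-190+.3)*2.35)
print('tip at rad: expected end.png pixel')
for q in (1.0,.9,.8,.6):
  a=1-q; print(q,proj(W(0,-32-68*np.cos(a)+7*np.sin(a),88.4+68*np.sin(a)+7*np.cos(a))))
print('pad',proj(W(0,0,110.4)))"
```

```text
-0.31829090729310905 -97.9219944463233
tip at rad: expected end.png pixel
1.0 (np.float64(267.8542964819253), np.float64(148.4974439104456))
0.9 (np.float64(267.4437631861438), np.float64(141.9776866017162))
0.8 (np.float64(266.64603756209385), np.float64(135.86900402373416))
0.6 (np.float64(263.90050115099035), np.float64(125.11865735550715))
pad (np.float64(206.9569325756133), np.float64(183.67378099115234))
```

```bash
python3 -c "
from bench import *
print(job_done())"
```

```text
the job is handed in; nothing more can be done
None
```

I pushed the sled until its ball stood under the coupler head, pressed the head down, and only then swung the latch lever outward and down. The job is handed in at about 13.7 s on the robot's clock, with the arm clear and touching nothing.

- **Alignment:** before pressing, the scene camera put the ball within about 2 mm of the socket's axis.
- **Head:** it slid down at about 4 N and stopped firmly with the pad at 110.4 mm. A second press at about 25 N did not move it. That puts the ball's centre 74 mm above the table, within the stated range. My first estimate from the images was 77 mm.
- **Latch:** it turned at a few newtons and stopped firmly at about 27 N. In the last picture the thumb plate is within 2 pixels of where a fully shut lever should be. The fingertip stopped at 92.5 mm, about 3 mm lower than I calculated.
- **Tape and rib:** the arm never went down near either. The tape was in its usual place in the last picture. The rib was out of that frame, so I did not look at it again at the end.
- **Top view:** the last top-camera picture was blocked by the arm, so the final check rests on the scene camera and the measured forces.

The arm's pose drifted by up to about 13 mm after fast moves. I corrected it each time before touching anything.

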